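# Hold a wedge gauge snug in a weld root gap

## Robot

A 6-joint arm with a two-finger parallel gripper is mounted at the origin on the work surface. World frame = base frame: x ahead of the robot, y to its left, z up, the work surface at z = 0. Lengths are in m, angles in rad, forces in N, time in s.
With the tool pointing down it reaches from about 0.25 to 0.775 m from the base axis. Payload 8.9 kg.
Tool frame: the origin (TCP) lies midway between the tips of the shut fingers; the grasp point (between the pads) lies ctrl.grip_point_offset behind it (ctrl.grip_point_offset is the distance from the TCP to the grasp point, in m); z points along the fingers, y is the direction in which the jaws open and shut (so a half turn about z gives the same grasp; the last joint's range is limited). The gripper opens to 85 mm and grips with 20 to 120 N. Pads are 22 mm wide; open, the fingers measure 114 mm over their backs; the gripper's body (76 mm by 85 mm) begins 54 mm behind the grasp point. The pads swing forward as they close: fully open they stand 13 mm farther back than shut.
Start: joints at [1.006, 0.291, -0.153, 1.127, 0, 1.431], TCP at [0.217, 0.478, 0.231] pointing down, gripper open.
Joint ranges: [-2.52, 2.52], [-0.91, 1.74], [-1.3, 1.37], [-1.96, 2.02], [-1.52, 1.47], [-3.14, 3.14]. Speed limits (rad/s): [2.22, 2.22, 2.79, 3.14, 3.14, 3.14].

## Interface

Orientations are given as a unit quaternion [w, x, y, z].
In Python, from plant import status, optics, ctrl gives the robot as it stands. The module is installed in compiled form; this text tells all that it offers.
- The arm moves only by the tool move_arm, never from a script. Its argument "motion" is a list that holds one entry, the list of rows, each a list of 7 numbers: the shift along the tool's x, y, z in cm, then the turn, a rotation vector about the tool's x, y, z in degrees, then the finger opening in cm, from 0 to 8.54. In form: [[[dx, dy, dz, rx, ry, rz, gripper], ...]]. A call has 1 to 20 rows; each row is the pose to reach, as a shift and turn from the pose commanded when the call began, along the tool's axes at that moment; what a row does not reach only later rows make up. A row lasts 1/12 s, in which the tool goes at most 41.7 mm and 7.16 degrees, less where a joint would pass 70% of its speed; a pose out of reach is approached as far as the arm can. A call with a gripper value outside its range is refused whole. The fingers move at their own pace and stop on an object; "grip_force" is the grip in N (left out, the last holds). Time passes only in rows, so rows that repeat a pose let the fingers close. It gives the time, the measured TCP pose, the force and the opening at its end, in the units of the state.
- status.state(): the state, without advancing time (a new reading comes with each control period).
- optics.get_image(name): name is "scene" or "top" or "wrist"; returns (picture, depth): 420x560x3 uint8, red, green, blue; 420x560 float32, m along the optical axis (not along the pixel's ray), 0 where there is no reading.
- optics.calibration(name): a dict with "fov_y" (degrees; the focal length in pixels is half the picture's height over the tangent of half this angle, whatever the lens; pixels are square), "cx", "cy" (the principal point, pixels), "dist" ([k1, k2, p1, p2, k3] as OpenCV has them; the pictures are not rectified), "R" (3x3) and "t" (3): a world point X has camera coordinates R X + t; the wrist camera has in their place "hand_eye" (4x4, takes a point from camera to tool coordinates, whose origin is the TCP and whose axes are the flange's). Camera axes: x right, y down, z forward; pixel columns grow to the right and rows downward; lengths in m; the calibration is good to about 2 mm. A picture is of the moment at which its call begins: read the wrist's pose just before it. calibration takes no time and is no camera call.
- ctrl.job_done(): hands the job in, once; it reports no verdict.
The state is a dict: "clock": time; "q": joint angles; "dq": joint speeds; "joint_torque": joint torques, N m; "position": TCP position; "orientation": TCP orientation; "wrist_force": force on the tool from outside, world axes, zero at the start; "ft_torque": the same for the moment, N m; "finger_gap": finger opening in m.
Only numpy, scipy, OpenCV 4.12 (cv2) and the standard library are available. Lean on these libraries where they do the work, as an engineer would, in place of code of your own. Each camera call takes 0.05 s, during which the arm holds its last target. There are 200 camera calls.

## Task

Draw the orange-handled wedge gauge out of the rack and slide its blade, upright and flat between the bevelled edges, down into the root gap near the middle of the seam between the two steel plates in the jig, until it drags snugly on both plates; do not drive it on so that it wedges the plates apart (the sprung plate may give 2 mm at most). Finish while still gripping the gauge and holding it at that depth for the tack weld: do not let go. Leave the blue and black gauges and the wrench where they are.

Things in the scene. Friction and masses are not known exactly. Their poses are not given: they have to be found in the camera images.
- gauge_grip (a point): Centre of the orange handle of the wedge gauge (120 g). Handle 34 mm (own x) by 14 mm (own y, the way to grip it) by 50 mm tall, so 25 mm up and down from here. At the start it stands upright, own z up, in any one of the rack's three slots. Under the handle: a steel shank 22 x 9.2 mm, 15 mm long, then the blade.
- gauge_tip (a point): Middle of the bottom tip of the wedge gauge's blade, 100 mm straight below the handle centre, same axes. The blade is 22 mm wide (own x), 60 mm long, and tapers evenly on both faces from 9.2 mm thick (own y) under the shank to 2 mm at this tip.
- rack_top (a point): Plywood gauge rack, fixed, 190 mm (own x) by 70 mm (own y), 95 mm high; this point is the centre of its top. Three through slots 24.5 x 11.5 mm in a row along own x at -58, 0 and +58 mm. The handles rest on the top, so a gauge must rise more than 75 mm to come clear.
- fixed_edge (a point): Middle of the root edge (bottom of the bevel, narrowest place, 85 mm over the bench) of the fixed plate. Own x along the seam, own y across the gap towards the sprung plate, z up. Each plate: 110 mm along the seam, 45 mm across, flat top 8 mm above this point; the bevel runs back 7 mm up to the top; 4 mm root face below, then free space to 55 mm below this point.
- sprung_edge (a point): Middle of the root edge of the sprung plate, facing fixed_edge; same axes and heights. It is the plate on the side of the brass screw with the black knob. The middle of the root gap lies half-way between the two points. The gap is set differently each time, 4 to 7 mm, so the depth at which the blade starts to drag differs too.
- sprung_slide (a joint): How far the sprung plate is pushed back, m: 0 at rest on its stop, up to 0.006. It takes about 3.5 N sideways to start it and 2.5 N more per mm. Some 5 to 8 N of downward push on the gauge brings it to snug.
- blue_gauge_grip (a point): Handle centre of a gauge with a blue handle (same handle size, blade 3 mm) in another slot of the rack: leave alone.
- black_gauge_grip (a point): Handle centre of a gauge with a black handle, like the blue one: leave alone.
- wrench: Loose steel wrench lying flat on the bench beyond the work, about 180 mm long along own x: leave alone.
- jig: Fit-up jig fixed to the bench, blue base with a black head plate and two pale steel plates on it; base 160 mm (own x, along the seam) by 190 mm (own y); origin under its centre, on the bench. The head carrying both plates floats across the gap 6 mm either way on a soft centring spring (0.4 N/mm), so it centres itself on the blade.
Things that resemble listed ones, but are neither listed nor needed, are in the scene too. Several things look just like the jig: the one meant starts farthest from the robot's base.

How it is judged:
By the outcome, as a careful person would: the job done as asked, in the order asked, and still so for the second after the job is handed in, while the arm keeps its last pose, push and grip.
It also fails if it takes over 42 s, if anything falls off the work surface, if the arm or the gripper's body presses on something with over 40 N, if the wrist force passes 120 N, or if a joint passes its speed limit or range.

## Working session

There is one attempt and no reset: what is moved stays moved. The work goes in short steps, Python scripts to look and compute and a tool call to move; the robot and the scene stay as the last step left them, time stands still between calls to the robot, and variables do not carry over. Pictures are saved under pics/ and viewed, about 8 in all and at most 12, crops included, and the job is handed in when it is done.

Besides the shell and the picture viewer there is one more tool, called as name([rows], argument=value, ...), one row to a line, values as JSON. move_arm: Moves the arm, as the interface text tells. Its arguments: {"type":"object","properties":{"motion":{"type":"array","items":{"type":"array","items":{"type":"array","items":{"type":"number"}}}},"grip_force":{"type":"number"}},"required":["motion"]}

```bash
mkdir -p pics
cat > h.py <<'E'
import numpy as np, cv2, pickle
from plant import status, optics, ctrl
from scipy.spatial.transform import Rotation as Ro
def K(c):
    f=210/np.tan(np.radians(c["fov_y"])/2); return np.array([[f,0,c["cx"]],[0,f,c["cy"]],[0,0,1.]])
def tool(s):
    w,x,y,z=s["orientation"]; return Ro.from_quat([x,y,z,w]).as_matrix(), np.array(s["position"])
def grab(name,tag):
    s=status.state(); im,d=optics.get_image(name); c=optics.calibration(name)
    if name=="wrist":
        R,p=tool(s); H=np.array(c["hand_eye"]); Rc=R@H[:3,:3]; o=R@H[:3,3]+p
    else:
        Rc=np.array(c["R"]).T; o=-Rc@np.array(c["t"])
    v=dict(im=im,d=d,K=K(c),dist=np.array(c["dist"],float),Rc=Rc,o=o); pickle.dump(v,open(f"{tag}.pkl","wb"))
    return v
def load(tag): return pickle.load(open(f"{tag}.pkl","rb"))
def rays(v,px):
    u=cv2.undistortPoints(np.array(px,float).reshape(-1,1,2),v["K"],v["dist"]).reshape(-1,2)
    return np.c_[u,np.ones(len(u))]@v["Rc"].T
def onz(v,px,z):
    r=rays(v,px); return v["o"]+r*((z-v["o"][2])/r[:,2])[:,None]
def bydepth(v,px):
    px=np.array(px).reshape(-1,2); r=rays(v,px); return v["o"]+r*v["d"][px[:,1].astype(int),px[:,0].astype(int)][:,None]
def proj(v,X):
    return cv2.projectPoints((np.atleast_2d(X)-v["o"])@v["Rc"],np.zeros(3),np.zeros(3),v["K"],v["dist"])[0].reshape(-1,2)
def save(im,f): cv2.imwrite(f,cv2.cvtColor(im,cv2.COLOR_RGB2BGR))
E
python3 - <<'E'
from h import *
print(status.state(), ctrl.grip_point_offset)
a=grab("top","t0");b=grab("scene","s0")
save(a["im"],"pics/t0.png");save(b["im"],"pics/s0.png")
for v in(a,b):print(v["K"],v["dist"],v["o"],v["Rc"])
E
```

```text
{'clock': 0.0, 'q': array([ 1.00571036e+00,  2.91271306e-01, -1.54115837e-01,  1.12666383e+00,
        3.99546121e-05,  1.43150791e+00]), 'dq': array([ 3.01830436e-05, -2.73975739e-04, -1.01815095e-03, -1.73689111e-03,
       -1.89620269e-04,  6.33926548e-04]), 'joint_torque': array([-1.62290366e-03, -5.37141967e+01,  3.31373012e+01,  1.60072488e-02,
       -3.21838043e-04,  1.02745759e-06]), 'position': array([0.21660448, 0.47777812, 0.23074086]), 'orientation': array([-2.35147158e-04,  2.11294084e-01,  9.77422333e-01, -5.81927003e-04]), 'wrist_force': array([1.00325092, 0.18643242, 0.12161886]), 'ft_torque': array([ 0.03542914, -0.02778685, -0.0365439 ]), 'finger_gap': 0.08558401507262355} 0.0187
[[471.83316998   0.         286.01369747]
 [  0.         471.83316998 215.33414421]
 [  0.           0.           1.        ]] [0.04770817 0.         0.         0.         0.        ] [ 0.30925571 -0.02345541  1.30936337] [[-0.01256862 -0.98569746  0.16805519]
 [-0.99986118  0.0142276   0.00867117]
 [-0.01093817 -0.16792287 -0.98573945]]
[[441.93931799   0.         280.06069736]
 [  0.         441.93931799 211.0384206 ]
 [  0.           0.           1.        ]] [0.02699113 0.         0.         0.         0.        ] [0.89829073 0.50688215 0.88283986] [[-0.81259341  0.45462118 -0.36470746]
 [ 0.58280683  0.62811861 -0.51556106]
 [-0.00530544 -0.63149552 -0.77536138]]
```

View pics/t0.png

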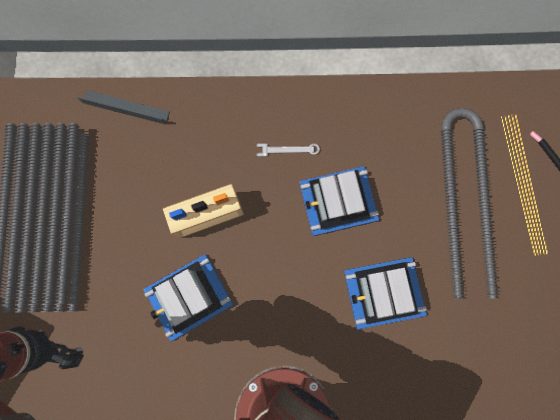

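View pics/s0.png

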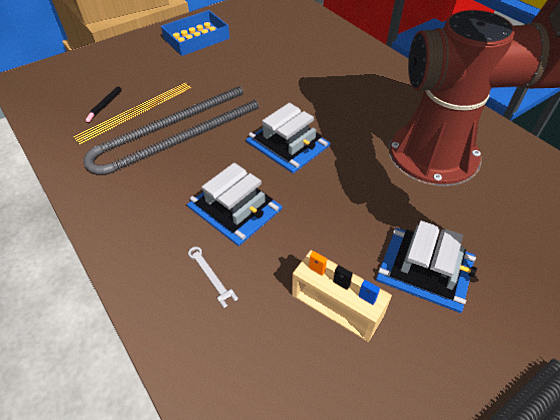

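The top view shows the rack at (203,210) with blue (178,214), black (199,206) and orange (221,198) handles. Three jigs look alike: (340,200), (387,293) and (187,297). The jig at (340,200) looks farthest from the base at (285,400), so I'll check that with numbers and an enlarged crop.

Run:
```python
from h import *
v=load("t0"); w=load("s0")
print("jigs",[(p.round(3),round(float(np.hypot(p[0],p[1])),3)) for p in onz(v,[(340,200),(387,293),(187,297)],.05)])
for n,v in(("top",v),("scene",w)):
    hsv=cv2.cvtColor(v["im"],cv2.COLOR_RGB2HSV)
    for c,lo,hi in(("or",(5,190,120),(16,255,255)),("bl",(100,150,60),(125,255,255))):
        m=cv2.inRange(hsv,lo,hi)
        x0,x1,y0,y1=(160,245,185,240) if n=="top" else (290,395,240,310)
        k=np.zeros_like(m);k[y0:y1,x0:x1]=255;m&=k
        ys,xs=np.nonzero(m); P=bydepth(v,np.c_[xs,ys]); t=P[P[:,2]>.138]
        if len(t):
            r=cv2.minAreaRect((t[:,:2]*1000).astype(np.float32)); print(n,c,len(xs),len(t),t.mean(0).round(4),r)
# plates by depth (top view)
v=load("t0")
ys,xs=np.mgrid[150:250,285:395]; px=np.c_[xs.ravel(),ys.ravel()]; P=bydepth(v,px)
g=cv2.cvtColor(v["im"],cv2.COLOR_RGB2HSV)[px[:,1],px[:,0]]
k=(abs(P[:,2]-.093)<.006)&(g[:,1]<50)&(g[:,2]>140)
r=cv2.minAreaRect((P[k][:,:2]*1000).astype(np.float32)); print("plates",k.sum(),P[k].mean(0),r)
a=cv2.resize(v["im"][150:250,285:395],None,fx=5,fy=5,interpolation=cv2.INTER_CUBIC)
b=cv2.resize(w["im"][155:245,180:290],None,fx=5,fy=5,interpolation=cv2.INTER_CUBIC)
b=cv2.copyMakeBorder(b,0,50,0,0,cv2.BORDER_CONSTANT); a=a[:500]
im=np.hstack([a,b]);im=cv2.resize(im,(800,364));save(im,"pics/c1.png")
```

```text
jigs [(array([ 0.564, -0.16 ,  0.05 ]), 0.586), (array([ 0.314, -0.274,  0.05 ]), 0.417), (array([0.31, 0.25, 0.05]), 0.399)]
top or 36 25 [0.5552 0.152  0.144 ] ((556.4834594726562, 153.4694366455078), (12.36717414855957, 28.830461502075195), 23.637527465820312)
top bl 101 67 [0.5184 0.2618 0.1446] ((518.8970336914062, 262.2800598144531), (13.815563201904297, 30.072267532348633), 19.887020111083984)
scene or 216 39 [0.5612 0.1579 0.1415] ((557.9362182617188, 156.41683959960938), (16.671842575073242, 32.56449890136719), 17.05684471130371)
scene bl 730 137 [0.534  0.2737 0.1704] ((708.7542724609375, 376.5078125), (459.0745849609375, 32.468910217285156), 30.708227157592773)
plates 1251 [ 0.57129743 -0.16045253  0.09270844] ((571.6581420898438, -160.27285766601562), (110.08928680419922, 94.10966491699219), 12.030265808105469)
```

View pics/c1.png

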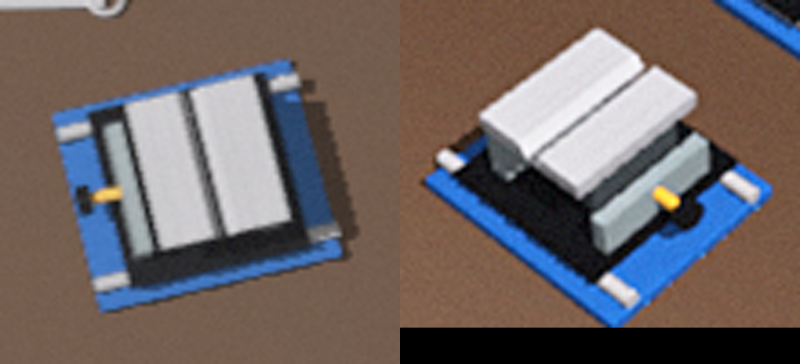

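Confirmed: the target is the jig at (340,200), 0.586 m from the base against 0.417 and 0.399 for the others. Its plate tops measure 110 x 94 mm at z=0.093, with the brass screw and black knob on the +y side. The orange handle is at about (0.556, 0.154), and I'm moving above it now.

move_arm([
  [[-44,-15.5,-2,0,0,46.9,6],[-44,-15.5,-2,0,0,46.9,6],[-44,-15.5,-2,0,0,46.9,6],[-44,-15.5,-2,0,0,46.9,6],[-44,-15.5,-2,0,0,46.9,6],[-44,-15.5,-2,0,0,46.9,6],[-44,-15.5,-2,0,0,46.9,6],[-44,-15.5,-2,0,0,46.9,6],[-44,-15.5,-2,0,0,46.9,6],[-44,-15.5,-2,0,0,46.9,6],[-44,-15.5,-2,0,0,46.9,6],[-44,-15.5,-2,0,0,46.9,6],[-44,-15.5,-2,0,0,46.9,6],[-44,-15.5,-2,0,0,46.9,6],[-44,-15.5,-2,0,0,46.9,6],[-44,-15.5,-2,0,0,46.9,6],[-44,-15.5,-2,0,0,46.9,6]],
])

```text
clock: 1.52
position: [0.5527, 0.1563, 0.2515]
orientation: [-0.0, 0.582, 0.813, 0.0]
wrist_force: [-0.4, 0.5, 0.0]
finger_gap: 0.06
```

Run:
```python
from h import *
v=grab("wrist","w1");save(v["im"],"pics/w1.png")
s=status.state();R,p=tool(s);print(s["clock"],p,R,v["o"],v["Rc"],proj(v,[[.5565,.1545,.145]]))
hsv=cv2.cvtColor(v["im"],cv2.COLOR_RGB2HSV)
m=cv2.inRange(hsv,(5,190,100),(18,255,255));ys,xs=np.nonzero(m)
print(len(xs), xs.min(),xs.max(),ys.min(),ys.max()) if len(xs) else 0
P=bydepth(v,np.c_[xs,ys]);t=P[abs(P[:,2]-.145)<.006]
print(len(t),t.mean(0),cv2.minAreaRect((t[:,:2]*1000).astype(np.float32)))
```

```text
1.5667 [0.55289354 0.15616928 0.25152156] [[-3.22156733e-01  9.46686341e-01  1.09666007e-04]
 [ 9.46686344e-01  3.22156720e-01  1.20336983e-04]
 [ 7.85917371e-05  1.42586681e-04 -9.99999987e-01]] [0.5293151  0.22711591 0.39413412] [[ 9.46485771e-01  3.08279823e-01  9.55418002e-02]
 [ 3.22745267e-01 -9.04449349e-01 -2.78938824e-01]
 [ 4.21507615e-04  2.94847292e-01 -9.55544293e-01]] [[277.63142388 209.84783831]]
262 273 289 180 231
121 [0.55851382 0.15511097 0.14417149] ((559.4703979492188, 153.93959045410156), (12.432005882263184, 32.378021240234375), 19.536619186401367)
```

View pics/w1.png

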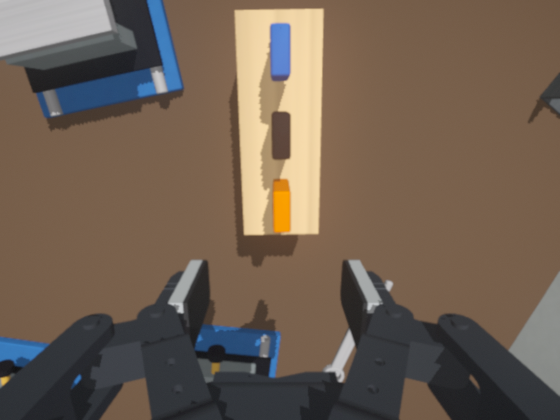

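The wrist view shows the orange handle at (282,207), at the low end of the rack. Black is at (281,135), blue at (281,52), and the open fingers are at (190,290) and (360,290). Next I'll refine the handle pose from the rack outline and the handle's top face.

Run:
```python
from h import *
v=load("w1");hsv=cv2.cvtColor(v["im"],cv2.COLOR_RGB2HSV)
def rect(m,z,n):
    cs=max(cv2.findContours(m,cv2.RETR_EXTERNAL,cv2.CHAIN_APPROX_NONE)[0],key=cv2.contourArea).reshape(-1,2)
    X=onz(v,cs,z)[:,:2]*1000; r=cv2.minAreaRect(X.astype(np.float32)); print(n,r)
print("orange V col",hsv[180:232,282,2], "row205",v["im"][205,268:296].tolist())
px=np.mgrid[230:335,5:245].reshape(2,-1).T; P=bydepth(v,px)
m=np.zeros((420,560),np.uint8); k=abs(P[:,2]-.095)<.007; m[px[k,1],px[k,0]]=255
for a in hsv[100,[245,260,300,310]]:print(a)
m|=0
m2=m.copy();m2[:]=0; k2=(P[:,2]>.085); m2[px[k2,1],px[k2,0]]=255
rect(m2,.095,"rack")
for n,lo,hi in(("or",(5,190,215),(18,255,255)),("blue",(100,150,150),(125,255,255))):
    m=cv2.inRange(hsv,lo,hi);k=np.zeros_like(m);k[5:240,260:300]=255;rect(m&k,.145,n)
```

```text
orange V col [216 215 215 215 216 215 215 215 216 216 221 237 251 253 251 249 249 249
 250 250 249 250 249 249 249 249 249 249 249 249 249 249 249 249 249 248
 249 249 248 248 249 249 249 249 248 248 248 247 247 247 245 233] row205 [[176, 148, 110], [175, 147, 108], [174, 146, 108], [170, 141, 102], [173, 126, 79], [207, 129, 44], [232, 144, 8], [244, 153, 0], [248, 157, 0], [248, 157, 0], [249, 158, 0], [249, 158, 0], [249, 157, 0], [249, 157, 0], [249, 158, 0], [249, 159, 0], [249, 159, 0], [250, 159, 0], [250, 159, 0], [249, 158, 0], [246, 156, 0], [238, 155, 41], [229, 172, 103], [234, 201, 149], [241, 214, 166], [243, 215, 168], [242, 215, 169], [242, 215, 169]]
[ 19  81 234]
[ 18  92 182]
[ 19  77 244]
[ 19  79 239]
rack ((540.3026123046875, 207.66885375976562), (70.95466613769531, 190.40167236328125), 19.341293334960938)
or ((561.3140869140625, 159.83544921875), (11.0340576171875, 40.09712219238281), 34.98933410644531)
blue ((512.888427734375, 275.476806640625), (2.909482479095459, 1.0392857789993286), 50.188594818115234)
```

Run:
```python
from h import *
v=load("w1");s=status.state();R,p=tool(s)
print(onz(v,[(273.2,191),(289,191),(273,231.5),(289.3,231.5),(281.2,211.2)],.145))
print(p,(np.array([.5592,.1532,p[2]])-p)@R*100, s["wrist_force"])
```

```text
[[0.54845039 0.16757617 0.145     ]
 [0.55979592 0.17144443 0.145     ]
 [0.55885251 0.1364413  0.145     ]
 [0.57100029 0.14058023 0.145     ]
 [0.55946522 0.15435486 0.145     ]]
[0.55289354 0.15616928 0.25152156] [-4.84264233e-01  5.01366274e-01  3.34289860e-05] [-0.1976723   1.02828712 -0.08116195]
```

move_arm([
  [[-0.45,0.53,2,0,0,-0.5,5],[-0.45,0.53,4,0,0,-0.5,5],[-0.45,0.53,6,0,0,-0.5,5],[-0.45,0.53,8,0,0,-0.5,5],[-0.45,0.53,10,0,0,-0.5,5],[-0.45,0.53,12,0,0,-0.5,5],[-0.45,0.53,13.5,0,0,-0.5,5],[-0.45,0.53,14.8,0,0,-0.5,5],[-0.45,0.53,14.8,0,0,-0.5,5],[-0.45,0.53,14.8,0,0,-0.5,5],[-0.45,0.53,14.8,0,0,-0.5,3],[-0.45,0.53,14.8,0,0,-0.5,2],[-0.45,0.53,14.8,0,0,-0.5,0.5],[-0.45,0.53,14.8,0,0,-0.5,0.5],[-0.45,0.53,14.8,0,0,-0.5,0.5],[-0.45,0.53,14.8,0,0,-0.5,0.5],[-0.45,0.53,14.8,0,0,-0.5,0.5],[-0.45,0.53,14.8,0,0,-0.5,0.5]],
], grip_force=60)

```text
clock: 3.07
position: [0.5606, 0.1529, 0.1044]
orientation: [0.001, 0.579, 0.815, 0.001]
wrist_force: [-0.4, 1.3, 6.3]
finger_gap: 0.0133
```

move_arm([
  [[0,0,-0.5,0,0,0,0.5],[0,0,-1.5,0,0,0,0.5],[0,0,-2.5,0,0,0,0.5],[0,0,-3.5,0,0,0,0.5],[0,0,-4.5,0,0,0,0.5],[0,0,-5.5,0,0,0,0.5],[0,0,-6.5,0,0,0,0.5],[0,0,-7.5,0,0,0,0.5],[0,0,-8.5,0,0,0,0.5],[0,0,-9.5,0,0,0,0.5],[0,0,-11,0,0,0,0.5],[0,0,-12.5,0,0,0,0.5],[0,0,-14,0,0,0,0.5],[0,0,-14,0,0,0,0.5],[0,0,-14,0,0,0,0.5]],
])

```text
clock: 4.32
position: [0.5605, 0.1528, 0.2439]
orientation: [0.001, 0.579, 0.815, 0.001]
wrist_force: [0.6, 0.1, -1.4]
finger_gap: 0.0135
```

Run:
```python
from h import *
s=status.state();R,p=tool(s);print(s["clock"],p,R,s["wrist_force"],s["finger_gap"])
v=grab("scene","s2");save(cv2.resize(v["im"][130:350,180:450],None,fx=2.5,fy=2.5,interpolation=cv2.INTER_CUBIC),"pics/s2.png")
# edges of plates in original views: gap centre + axis
for tag in("t0",):
    v=load(tag);g=cv2.cvtColor(v["im"],cv2.COLOR_RGB2GRAY).astype(float)
    d=np.array([np.cos(np.radians(12)),np.sin(np.radians(12)),0]);n=np.array([-d[1],d[0],0]);c=np.array([.5716,-.1603,.093])
    out=[]
    for s_ in np.arange(-.045,.046,.005):
        a=np.arange(-.016,.0161,.0005);X=c+s_*d+a[:,None]*n
        u=proj(v,X).astype(np.float32);I=cv2.remap(g.astype(np.float32),u[:,0],u[:,1],cv2.INTER_LINEAR).ravel()
        w=np.clip(180-I,0,None);out.append((s_,(w*a).sum()/w.sum(),I.min()))
    print(np.array(out).round(4))
```

```text
4.3167 [0.56045341 0.15275851 0.24391281] [[-3.28976072e-01  9.44337113e-01  1.47025506e-03]
 [ 9.44338220e-01  3.28976096e-01  2.32728748e-04]
 [-2.63904376e-04  1.46498024e-03 -9.99998892e-01]] [ 0.62374736  0.08808572 -1.36530787] 0.01348558360491879
[[-4.50000e-02  3.90000e-03  6.55859e+01]
 [-4.00000e-02  4.00000e-03  8.68867e+01]
 [-3.50000e-02  4.00000e-03  6.71953e+01]
 [-3.00000e-02  4.00000e-03  8.36250e+01]
 [-2.50000e-02  4.10000e-03  6.62188e+01]
 [-2.00000e-02  4.00000e-03  8.27344e+01]
 [-1.50000e-02  4.30000e-03  7.56777e+01]
 [-1.00000e-02  4.00000e-03  5.97188e+01]
 [-5.00000e-03  4.30000e-03  7.94375e+01]
 [-0.00000e+00  4.30000e-03  7.62871e+01]
 [ 5.00000e-03  4.40000e-03  7.99717e+01]
 [ 1.00000e-02  4.30000e-03  6.89688e+01]
 [ 1.50000e-02  4.30000e-03  8.54062e+01]
 [ 2.00000e-02  4.50000e-03  6.51699e+01]
 [ 2.50000e-02  4.40000e-03  9.17285e+01]
 [ 3.00000e-02  4.50000e-03  6.33750e+01]
 [ 3.50000e-02  4.50000e-03  9.42734e+01]
 [ 4.00000e-02  4.60000e-03  7.59453e+01]
 [ 4.50000e-02  4.70000e-03  9.16270e+01]]
```

View pics/s2.png

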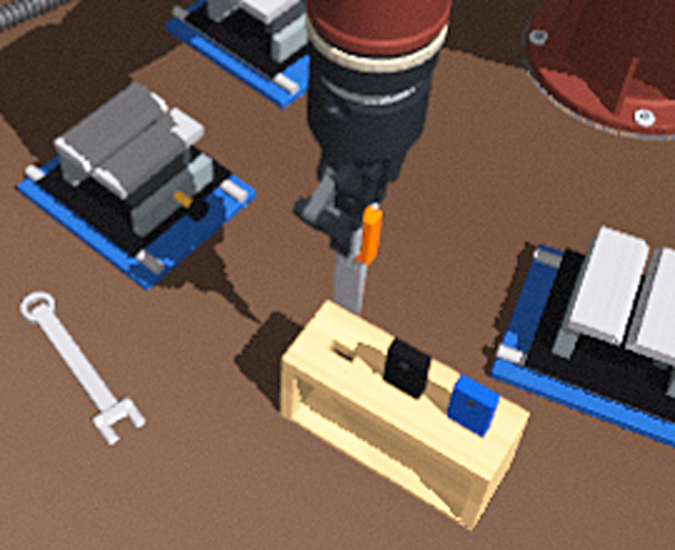

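The gauge is out of the rack: the blade shows at (348,285) in the crop, upright, with black and blue untouched. I'm carrying it to above the seam and turning it so the handle's thin direction runs across the gap.

move_arm([
  [[-1,-0.3,0,0,0,-3,0.5],[-3,-0.9,0,0,0,-8,0.5],[-5,-1.5,0,0,0,-14,0.5],[-7,-2.2,0,0,0,-20,0.5],[-9,-2.8,0,0,0,-26,0.5],[-11,-3.4,0,0,0,-32,0.5],[-13,-4,0,0,0,-38,0.5],[-15,-4.7,0,0,0,-44,0.5],[-17,-5.3,0,0,0,-50,0.5],[-19,-5.9,0,0,0,-56,0.5],[-21,-6.5,0,0,0,-62,0.5],[-23,-7.2,0,0,0,-68,0.5],[-25,-7.8,0,0,0,-73,0.5],[-27,-8.4,1,0,0,-78,0.5],[-28.5,-8.9,2,0,0,-81,0.5],[-29.5,-9.2,3,0,0,-83.3,0.5],[-29.5,-9.2,3,0,0,-83.3,0.5],[-29.5,-9.2,3,0,0,-83.3,0.5],[-29.5,-9.2,3,0,0,-83.3,0.5],[-29.5,-9.2,3,0,0,-83.3,0.5]],
])

```text
clock: 6.03
position: [0.5703, -0.1554, 0.2137]
orientation: [0.0, -0.109, 0.994, 0.0]
wrist_force: [-0.2, 0.2, -1.4]
finger_gap: 0.0133
```

Run:
```python
from h import *
s=status.state();R,p=tool(s);print(s["clock"],p,R,s["wrist_force"],s["finger_gap"],s["q"])
v=grab("wrist","w3");save(v["im"],"pics/w3.png")
t=p-[0,0,.0844]; print("tip px",proj(v,[t,[.5707,-.1561,.085]]))
```

```text
6.0333 [ 0.57032967 -0.15536617  0.2137269 ] [[-9.76304389e-01 -2.16401468e-01  3.81426317e-04]
 [-2.16401458e-01  9.76304463e-01  6.75823430e-05]
 [-3.87013134e-04 -1.65602729e-05 -9.99999925e-01]] [-0.23521163  0.22229499 -1.42546971] 0.013318519487320307 [-3.89717096e-01  4.26162359e-01 -2.47860769e-04  1.14405896e+00
  2.07428846e-04 -6.07844149e-01]
tip px [[275.50826716 214.90908617]
 [274.48379783 198.53818956]]
```

View pics/w3.png

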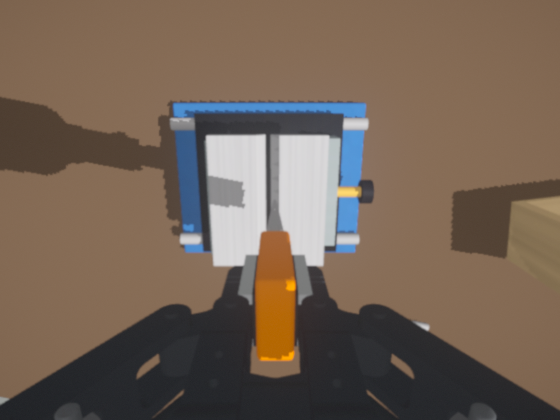

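The wrist view shows the seam upright at column ~272 (edges ~267 and 278, rows 135–205). The blade comes down at about (275,212), the orange handle is at (275,290), and the knob side is on the right. I'll measure the seam line from here.

Run:
```python
from h import *
v=load("w3");g=cv2.cvtColor(v["im"],cv2.COLOR_RGB2GRAY).astype(float)
s=status.state();R,p=tool(s)
for r in (140,150,160,170,178): print(r,g[r,258:288].astype(int))
E0=[]
for r in list(range(138,180,3)):
    a=g[r,255:290]; lo=np.nonzero(np.diff((a<a[:6].mean()-40).astype(int)))[0]
    b=[]
    for side in(a[:6].mean(),a[-6:].mean()):
        th=(side+100)/2; k=np.nonzero(a<th)[0]; b.append(k)
    x0=255+b[0][0]-.5; x1=255+b[1][-1]+.5
    X=(onz(v,[(x0,r),(x1,r)],.093)-p)@R*1000
    E0.append([r,x0,x1,*X[0,:2],*X[1,:2]])
E0=np.array(E0);print(E0.round(1));m=(E0[:,4]+E0[:,6])/2
print("mid y in tool frame mm",m.mean(),np.polyfit(E0[:,3],m,1))
# ends of plates along tool x
px=np.mgrid[205:330,125:215].reshape(2,-1).T;P=bydepth(v,px);k=(abs(P[:,2]-.093)<.005)&(g[px[:,1],px[:,0]]>130)
q=(P[k]-p)@R*1000;print("far end tool x",np.percentile(q[:,0],[0.5,99.5]),"y",np.percentile(q[:,1],[.5,99.5]),P[k][:,2].mean())
```

```text
140 [219 219 219 219 217 217 207 167 102  66  64  79 111 134 142 143 143 143
 142 142 155 187 207 214 215 216 216 216 216 215]
150 [219 219 218 218 218 217 208 168 103  69  69  81 113 135 143 144 142 140
 138 138 151 185 206 213 215 216 217 216 216 215]
160 [220 219 219 219 219 217 209 171 110  75  70  82 113 136 144 145 144 144
 144 144 155 186 206 214 216 216 216 217 216 215]
170 [220 219 219 218 219 217 210 177 121  79  71  78 103 131 143 145 146 145
 145 145 157 187 206 213 216 217 217 217 216 216]
178 [220 219 218 219 219 218 210 178 122  80  73  79 103 131 138 138 137 135
 135 135 156 195 211 214 216 217 216 217 217 215]
[[138.  265.5 278.5  50.3  -7.6  50.3   2.4]
 [141.  265.5 278.5  48.   -7.6  48.    2.4]
 [144.  265.5 278.5  45.7  -7.6  45.8   2.4]
 [147.  265.5 278.5  43.5  -7.6  43.5   2.4]
 [150.  265.5 278.5  41.2  -7.7  41.2   2.4]
 [153.  265.5 278.5  38.8  -7.7  38.8   2.4]
 [156.  265.5 278.5  36.5  -7.7  36.5   2.4]
 [159.  265.5 278.5  34.2  -7.7  34.2   2.4]
 [162.  265.5 278.5  31.8  -7.7  31.8   2.4]
 [165.  265.5 278.5  29.5  -7.7  29.5   2.4]
 [168.  265.5 278.5  27.1  -7.8  27.1   2.5]
 [171.  265.5 278.5  24.7  -7.8  24.7   2.5]
 [174.  265.5 277.5  22.3  -7.8  22.3   1.7]
 [177.  265.5 278.5  19.9  -7.8  19.9   2.5]]
mid y in tool frame mm -2.6632921534290963 [ 0.00626824 -2.88420407]
far end tool x [-10.96214702  52.26855869] y [-53.17270314  40.24240264] 0.09288028949142167
```

The sprung bevel (grey, cols 270–278) is lit differently from the fixed bevel, which looks like the plate top. The root gap is therefore only the dark strip at cols 265.5–270, which puts its middle at tool y ≈ -6 mm. The plate outline agrees (-53.2 to 40.2, middle -6.5). The gap looks to be about 4 mm, so I expect snug at a TCP z of roughly 0.150. I'll shift sideways, then go down.

move_arm([
  [[0,-0.3,0,0,0,0,0.5],[0,-0.6,0,0,0,0,0.5],[0,-0.6,0.7,0,0,0,0.5],[0,-0.6,1.4,0,0,0,0.5],[0,-0.6,2.1,0,0,0,0.5],[0,-0.6,2.7,0,0,0,0.5],[0,-0.6,2.7,0,0,0,0.5],[0,-0.6,2.7,0,0,0,0.5],[0,-0.6,2.7,0,0,0,0.5]],
])

```text
clock: 6.83
position: [0.5715, -0.162, 0.1864]
orientation: [0.0, -0.109, 0.994, -0.0]
wrist_force: [-0.7, 0.7, -1.3]
finger_gap: 0.0133
```

Run:
```python
from h import *
s=status.state();R,p=tool(s);print(s["clock"],p,s["wrist_force"])
v=grab("wrist","w4"); w=grab("scene","s4")
u=proj(w,[[p[0],p[1],.095]])[0].astype(int);print(u)
a=cv2.resize(v["im"][90:300,180:380],(600,600*210//200)[:2],interpolation=cv2.INTER_CUBIC)[:600,100:500]
x,y=u;b=cv2.resize(w["im"][y-60:y+30,x-30:x+30],(400,600),interpolation=cv2.INTER_CUBIC)
save(np.hstack([a,b]),"pics/c4.png")
```

```text
6.8333 [ 0.57149799 -0.16204658  0.18638164] [-0.74339974  0.70305093 -1.33053229]
[230 181]
```

View pics/c4.png

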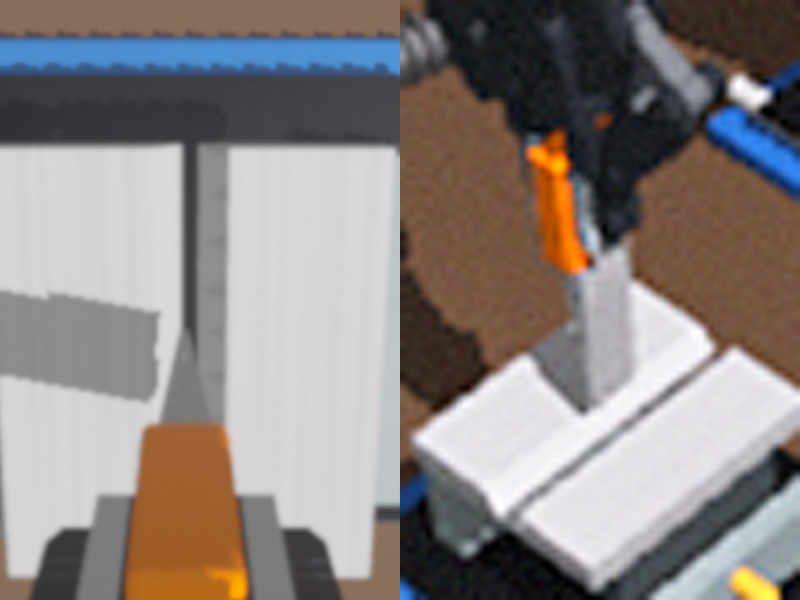

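The crop shows the blade tip at (186,335), essentially over the dark root gap at cols 183–198, about 1 mm towards the fixed plate. I'll correct by +1 mm and lower it.

move_arm([
  [[0,0.1,0.2,0,0,0,0.5],[0,0.1,0.5,0,0,0,0.5],[0,0.1,0.8,0,0,0,0.5],[0,0.1,1.1,0,0,0,0.5],[0,0.1,1.4,0,0,0,0.5],[0,0.1,1.7,0,0,0,0.5],[0,0.1,2.0,0,0,0,0.5],[0,0.1,2.2,0,0,0,0.5],[0,0.1,2.2,0,0,0,0.5],[0,0.1,2.2,0,0,0,0.5]],
])

```text
clock: 7.77
position: [0.5712, -0.1611, 0.1642]
orientation: [-0.0, -0.109, 0.994, 0.0]
wrist_force: [0.6, 0.4, -1.4]
finger_gap: 0.0136
```

move_arm([
  [[0,0,0.15,0,0,0,0.5],[0,0,0.3,0,0,0,0.5],[0,0,0.45,0,0,0,0.5],[0,0,0.6,0,0,0,0.5],[0,0,0.7,0,0,0,0.5],[0,0,0.7,0,0,0,0.5],[0,0,0.7,0,0,0,0.5]],
])

```text
clock: 8.35
position: [0.5712, -0.1611, 0.1573]
orientation: [-0.0, -0.109, 0.994, 0.0]
wrist_force: [-0.8, 0.2, -0.3]
finger_gap: 0.013
```

move_arm([
  [[0,0,0.1,0,0,0,0.5],[0,0,0.1,0,0,0,0.5],[0,0,0.2,0,0,0,0.5],[0,0,0.2,0,0,0,0.5],[0,0,0.2,0,0,0,0.5]],
])

```text
clock: 8.77
position: [0.5712, -0.1611, 0.1553]
orientation: [-0.0, -0.109, 0.994, 0.0]
wrist_force: [0.2, -0.1, -1.0]
finger_gap: 0.0136
```

```bash
python3 -c "
from h import *
for i in range(4):
  s=status.state();print(s['clock'],s['position'],s['wrist_force']);optics.get_image('wrist')"
```

```text
8.7667 [ 0.57119538 -0.16105513  0.15526409] [ 0.23028038 -0.10205736 -0.96885265]
8.8167 [ 0.57120985 -0.16107218  0.1553035 ] [-0.26910299 -0.10013841 -1.14581618]
8.8667 [ 0.57122174 -0.16107953  0.1553347 ] [-0.34639185 -0.23635814 -1.42916691]
8.9167 [ 0.57122936 -0.16107703  0.15531391] [-0.05980142 -0.00626588 -1.84507609]
```

No contact yet, so I'll continue down slowly.

move_arm([
  [[0,0,0.1,0,0,0,0.5],[0,0,0.2,0,0,0,0.5],[0,0,0.3,0,0,0,0.5],[0,0,0.3,0,0,0,0.5],[0,0,0.3,0,0,0,0.5],[0,0,0.3,0,0,0,0.5]],
])

```text
clock: 9.47
position: [0.5713, -0.1611, 0.1523]
orientation: [-0.0, -0.109, 0.994, 0.0]
wrist_force: [0.7, 0.1, -1.2]
finger_gap: 0.0133
```

move_arm([
  [[0,0,0.1,0,0,0,0.5],[0,0,0.2,0,0,0,0.5],[0,0,0.2,0,0,0,0.5],[0,0,0.2,0,0,0,0.5],[0,0,0.2,0,0,0,0.5]],
])

```text
clock: 9.88
position: [0.5712, -0.161, 0.1502]
orientation: [-0.0, -0.109, 0.994, 0.0]
wrist_force: [0.6, 1.1, -3.4]
finger_gap: 0.0135
```

move_arm([
  [[0,0,0.1,0,0,0,0.5],[0,0,0.2,0,0,0,0.5],[0,0,0.2,0,0,0,0.5],[0,0,0.2,0,0,0,0.5],[0,0,0.2,0,0,0,0.5]],
])

```text
clock: 10.3
position: [0.5714, -0.1611, 0.1485]
orientation: [0.0, -0.109, 0.994, -0.0]
wrist_force: [-0.0, 0.8, 2.5]
finger_gap: 0.013
```

move_arm([
  [[0,0,0.1,0,0,0,0.5],[0,0,0.2,0,0,0,0.5],[0,0,0.2,0,0,0,0.5],[0,0,0.2,0,0,0,0.5],[0,0,0.2,0,0,0,0.5]],
])

```text
clock: 10.72
position: [0.5714, -0.161, 0.1463]
orientation: [0.0, -0.109, 0.994, -0.0]
wrist_force: [1.3, -0.1, 2.9]
finger_gap: 0.0135
```

Run:
```python
from h import *
s=status.state();R,p=tool(s);print(s["clock"],p,s["wrist_force"])
v=grab("wrist","w5"); w=grab("scene","s5")
u=proj(w,[[p[0],p[1],.095]])[0].astype(int)
a=cv2.resize(v["im"][70:280,180:380],(600,630),interpolation=cv2.INTER_CUBIC)[:600,100:500]
x,y=u;b=cv2.resize(w["im"][y-50:y+40,x-30:x+30],(400,600),interpolation=cv2.INTER_CUBIC)
save(np.hstack([a,b]),"pics/c5.png")
```

```text
10.7167 [ 0.5713599  -0.16104679  0.14633686] [ 1.33514527 -0.08970495  2.8827835 ]
```

View pics/c5.png

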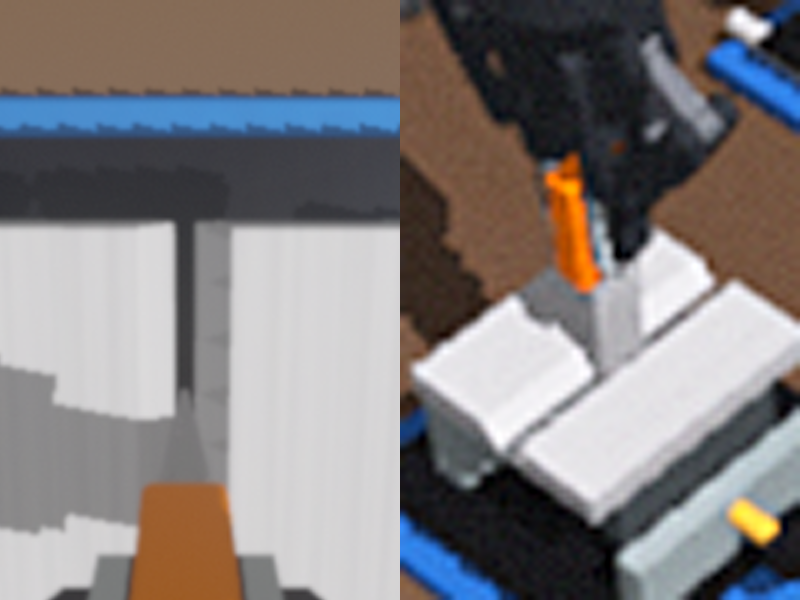

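The blade now sits in the root gap, meeting it at (185,400) in the left crop, flat between the bevels. Net push is ~4.3 N, so I'll step on towards 6–7 N.

move_arm([
  [[0,0,0.05,0,0,0,0.5],[0,0,0.1,0,0,0,0.5],[0,0,0.1,0,0,0,0.5],[0,0,0.1,0,0,0,0.5]],
])

```text
clock: 11.15
position: [0.5712, -0.1611, 0.1453]
orientation: [0.0, -0.109, 0.994, -0.0]
wrist_force: [0.9, 0.6, 3.7]
finger_gap: 0.0138
```

```bash
python3 -c "
from h import *
F=[]
for i in range(8):
  s=status.state();F.append([*s['position'],*s['wrist_force']]);optics.get_image('wrist')
F=np.array(F);print(s['clock'],F.mean(0).round(4),F[:,5].round(1),s['finger_gap'])"
```

```text
11.5 [ 0.5713 -0.1611  0.1453  0.6963  0.4055  3.5405] [3.7 3.6 3.2 3.  3.6 3.9 4.1 3.2] 0.013348186076523001
```

move_arm([
  [[0,0,0.05,0,0,0,0.5],[0,0,0.1,0,0,0,0.5],[0,0,0.15,0,0,0,0.5],[0,0,0.2,0,0,0,0.5],[0,0,0.2,0,0,0,0.5],[0,0,0.2,0,0,0,0.5]],
])

```text
clock: 12.05
position: [0.5712, -0.161, 0.1432]
orientation: [-0.0, -0.109, 0.994, 0.0]
wrist_force: [-0.1, 1.6, 4.4]
finger_gap: 0.0135
```

```bash
python3 -c "
from h import *
F=[]
for i in range(12):
  s=status.state();F.append([*s['position'],*s['wrist_force']]);optics.get_image('wrist')
F=np.array(F);print(s['clock'],F.mean(0).round(4),F[:,5].round(1),s['finger_gap'],s['orientation'])"
```

```text
12.6 [ 0.5712 -0.161   0.1432  0.1068  0.2925  3.5492] [4.4 3.9 4.6 3.4 4.2 3.4 3.1 3.6 2.6 3.1 3.4 2.9] 0.012922912836339954 [-7.49762052e-05 -1.08904425e-01  9.94052221e-01  4.41557203e-05]
```

Run:
```python
from h import *
grab("wrist","w6")
for t in("w3","w4","w5","w6"):
    v=load(t);hsv=cv2.cvtColor(v["im"],cv2.COLOR_RGB2HSV)
    m=cv2.inRange(hsv,(3,180,90),(20,255,255));c=max(cv2.findContours(m,0,1)[0],key=cv2.contourArea);print(t,cv2.boundingRect(c),cv2.contourArea(c))
    g=cv2.cvtColor(v["im"],cv2.COLOR_RGB2GRAY).astype(float)
    r={"w3":150,"w4":150,"w5":160,"w6":165}[t];L=[]
    for k in range(r-4,r+5):
        a=g[k,250:300]
        i=np.nonzero(a<143)[0][0]; x0=250+i-1+(a[i-1]-143)/(a[i-1]-a[i])
        j=np.argmin(a); jj=j+np.nonzero(a[j:]>105)[0][0]; x1=250+jj-1+(105-a[jj-1])/(a[jj]-a[jj-1])
        kk=jj+np.nonzero(a[jj:]>180)[0][0]; x2=250+kk-1+(180-a[kk-1])/(a[kk]-a[kk-1])
        L.append((x0,x1,x2))
    x=np.median(L,0);X=onz(v,[(x[0],r),(x[1],r)],.085);Y=onz(v,[(x[0],r),(x[2],r)],.093)
    print(x.round(2),"gap mm",np.linalg.norm(X[1]-X[0])*1000,"x0-x2 mm",np.linalg.norm(Y[1]-Y[0])*1000)
```

```text
w3 (255, 255, 41, 106) 3791.5
[265.38 269.77 278.83] gap mm 3.4956478451466255 x0-x2 mm 10.407850434984987
w4 (255, 248, 41, 113) 3918.5
[273.64 278.85 289.15] gap mm 3.734100295979981 x0-x2 mm 10.761874319222782
w5 (255, 236, 41, 125) 4111.5
[271.2  277.91 290.2 ] gap mm 4.056644030403048 x0-x2 mm 11.037998060479332
w6 (255, 239, 41, 122) 4130.0
[270.61 278.27 290.68] gap mm 4.576879109914941 x0-x2 mm 11.520629676427033
```

move_arm([
  [[0,0,0,0,0,0,0.5],[0,0,0,0,0,0,0.5],[0,0,0,0,0,0,0.5],[0,0,0,0,0,0,0.5],[0,0,0,0,0,0,0.5],[0,0,0,0,0,0,0.5],[0,0,0,0,0,0,0.5],[0,0,0,0,0,0,0.5],[0,0,0,0,0,0,0.5],[0,0,0,0,0,0,0.5],[0,0,0,0,0,0,0.5],[0,0,0,0,0,0,0.5]],
])

```text
clock: 13.7
position: [0.5712, -0.1611, 0.1433]
orientation: [-0.0, -0.109, 0.994, 0.0]
wrist_force: [-0.1, 0.2, 1.2]
finger_gap: 0.0134
```

```bash
python3 -c "
from h import *
F=[]
for i in range(10):
  s=status.state();F.append([*s['position'],*s['wrist_force']]);optics.get_image('wrist')
F=np.array(F);print(s['clock'],F.mean(0).round(4),F[:,5].round(1),s['finger_gap'])"
```

```text
14.15 [ 0.5712 -0.1611  0.1433 -0.445   0.1752  1.1596] [1.2 0.8 1.7 0.8 0.9 1.  1.8 1.1 2.  0.2] 0.013068662708135906
```

Run:
```python
from h import *
grab("wrist","w7");D=[]
a,b=load("w6"),load("w7");ga,gb=[cv2.cvtColor(v["im"],cv2.COLOR_RGB2GRAY).astype(np.float32) for v in(a,b)]
for n,(x,y,w,h) in dict(handle=(245,215,64,70),handlelow=(250,330,52,40),gapR=(274,150,24,70),gapL=(258,150,14,70)).items():
    print(n,cv2.phaseCorrelate(ga[y:y+h,x:x+w].copy(),gb[y:y+h,x:x+w].copy(),cv2.createHanningWindow((w,h),cv2.CV_32F)),abs(ga-gb)[y:y+h,x:x+w].mean())
for v in(a,b):
    g=cv2.cvtColor(v["im"],cv2.COLOR_RGB2GRAY).astype(float);L=[]
    for k in range(155,200):
        r=g[k,250:300];i=np.nonzero(r<143)[0][0];x0=i-1+(r[i-1]-143)/(r[i-1]-r[i]);j=np.argmin(r);jj=j+np.nonzero(r[j:]>180)[0][0];L.append((x0,jj-1+(180-r[jj-1])/(r[jj]-r[jj-1])))
    print(np.median(L,0))
s=status.state();print(s["clock"],s["wrist_force"])
```

```text
handle ((-0.052090720966141646, -0.007760276163175206), 0.9386386175950369) 0.4872768
handlelow ((0.04011758032334356, -0.08316907080869385), 0.9563156750467089) 0.6567308
gapR ((-0.16033198251323455, 0.2781675345190564), 0.702024629270589) 0.54940474
gapL ((0.12015340421191656, -0.28190298861367324), 0.9597332857273243) 0.38367346
[20.84313725 40.46666667]
[20.84313725 40.46875   ]
14.25 [-0.14353057 -0.3111037   0.65835896]
```

The handle and gap haven't moved since the last picture, so only the friction relaxed and the blade still bears on both plates. I'll make one small final press and hand in.

move_arm([
  [[0,0,0.03,0,0,0,0.5],[0,0,0.06,0,0,0,0.5],[0,0,0.06,0,0,0,0.5]],
])

```text
clock: 14.5
position: [0.5713, -0.1612, 0.143]
orientation: [0.0, -0.109, 0.994, -0.0]
wrist_force: [-0.9, -0.6, 4.9]
finger_gap: 0.0134
```

```bash
python3 -c "
from h import *
s=status.state();print(s['clock'],s['position'],s['wrist_force'],s['finger_gap']);ctrl.job_done()"
```

```text
14.5 [ 0.57132767 -0.16121175  0.14303547] [-0.91652825 -0.60171792  4.87869338] 0.0133661711152092
the job is handed in; nothing more can be done
```

I drew the orange gauge from the rack and carried it to the farthest jig. I lowered the blade, upright and turned along the seam, into the root gap near its middle. I handed in at 14.5 s, still gripping it.

**Last checks:**
- **Contact:** the plates first pushed back at a TCP height of about 0.149 m, which fits a gap of about 4.4 mm.
- **Push and depth:** the final TCP height was 0.143 m, about 6 mm past first contact, with a net downward push of about 6.3 N.
- **Plate give:** I estimate the sprung plate gave 0.7–0.9 mm, under the 2 mm limit. This comes from the blade taper and from gap edges in the pictures, not a direct reading of the slide.
- **Grip:** in the pictures compared just before the last small press, the handle had not slipped in the fingers.

**What disagreed:** while the arm held still for about 1.5 s, the net push fell from about 5 N to about 2.5 N, although gap and handle stayed put in the pictures. I took this as friction relaxing and pressed 0.6 mm further just before handing in; the push may relax again.

The blue and black gauges and the wrench were not touched; I took no final picture of them.

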